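Hang the slotted bracket shelf on the stand's pin

TASK

Pick up the small bracket shelf by its black grip block and hang it on the headed pin of the bench stand: slide its open-ended slot sideways over the pin as far as it goes, let it down so that the pin seats in the notch at the slot's inner end, and let go. Work gently by feel: push against the stand with no more than about 25 N, and leave the dropper bottle and the specimen cup standing where they are.

Things in the scene. Friction and masses are not known exactly. Their poses are not given: they have to be found in the camera images.
- bracket_grip (a point): Centre of the black grip block, 20 (x) by 24 (y) by 36 mm high, on top of the loose bracket shelf (bare aluminium, 0.25 kg, 68 mm wide, 154 mm high, upright on the worktop). Axes: x normal to its plate (-x: side of the shelf, roughly to the robot), y along its width, z up. It is 136 mm above the underside, 12 mm to -x of the plate's mid-plane. Fingers best close along y.
- bracket_seat (a point): Where the pin's axis lies in the bracket when seated: in the plate's mid-plane, at mid-width (y = 0), 72 mm above the underside. Axes as bracket_grip. The plate is 5 mm thick, 92 mm high. A notch 12 mm wide (y = -6 to +6) goes up from the slot's blind end to 4 mm above this point. Slot centre line is 12 mm below this point, so the bracket sinks about 12 mm to seat.
- slot_mouth (a point): Middle of the slot's open end at the plate's +y edge, 34 mm from mid-width, 60 mm above the underside. The slot goes through the plate, is level, 11 mm high, and runs from here to its blind end at 6 mm to -y of mid-width. So the bracket starts on the -y side of the pin and is pushed to +y until the blind end meets the pin.
- shelf_underside (a point): Middle of the bracket's underside edge below the plate (mid-plane, mid-width). The underside is flat: the shelf, 4 mm thick, reaches from the plate to 47 mm at -x over the whole 68 mm width, with a lip 12 mm high at its front.
- pin_lowest (a point): Point on the fixed bench stand, 138 mm above the worktop, 6 mm in front (-x) of the upright's front face, at mid-width. Axes: -x the stand's front (roughly to the robot), y along its width, z up. The pin is exactly at y = 0 here, but is clamped firmly anywhere from this height to 44 mm higher, differently each time; that height is not measured: see or feel it, e.g. with the bracket's underside from above.
- pin_face (a point): Point on the upright's front face 138 mm above the worktop. The upright is 64 mm wide, 196 mm high; the base plate 130 mm wide, 110 mm deep, 10 mm thick. The level steel pin points to -x: 8 mm in diameter, 12 mm long from this face to its head, a disc 18 mm in diameter, 4 mm thick. The head does not pass the slot; the plate goes between face and head, its mid-plane about 6 mm from the face.
- dropper_center (a point): Centre of a small white dropper bottle with a blue cap, 25 mm in diameter, 71 mm high, standing loose on the worktop; leave alone.
- cup_center (a point): Centre of a white specimen cup with a yellow lid, 52 mm in diameter, 62 mm high, standing loose on the worktop; leave alone.
Things that resemble listed ones, but are neither listed nor needed, are in the scene too. Leave any green look-alike of the part that bears pin_lowest alone.

How it is judged:
By the outcome, as a careful person would: the job done as asked, in the order asked, and still so for the second after the job is handed in, with the robot touching nothing.
It also fails if it takes over 56 s, if anything falls off the work surface, if the arm or the gripper's body presses on something with over 40 N, if the wrist force passes 120 N, or if a joint passes its speed limit or range.

ROBOT

A 7-joint arm with a two-finger parallel gripper is mounted at the origin on a cart in front of the work surface, level with it; the furniture and walls round the work are solid. World frame = base frame: x ahead of the robot, y to its left, z up, the work surface at z = 0. Lengths are in mm, angles in rad, forces in N, time in s.
With the tool pointing down it reaches from about 400 to 875 mm from the base axis. Payload 4.4 kg.
Tool frame: the origin (TCP) lies at the very end of the fingers, on their centre line; the grasp point (between the pads) lies 19 mm behind it; z points along the fingers, y is the direction in which the jaws open and shut (so a half turn about z gives the same grasp; the last joint's range is limited). The gripper opens to 85 mm and grips with 20 to 120 N. Pads are 22 mm wide; open, the fingers measure 114 mm over their backs; the gripper's body (76 mm by 85 mm) begins 54 mm behind the grasp point. The pads swing forward as they close: fully open they stand 13 mm farther back than shut.
Start: joints at [1.177, 0.628, 0.038, 1.517, -0.027, 0.996, -0.02], TCP at [209.302, -615.394, 231.313] pointing down, gripper open.
Joint ranges: [-3.06, 3.06], [-0.37, 2.12], [-1.25, 1.32], [0.18, 2.47], [-1.1, 4.24], [0.23, 1.98], [-2.94, 2.94]. Speed limits (rad/s): [2.57, 2.57, 3.14, 3.14, 3.14, 3.14, 3.14].

INTERFACE

Orientations are given as [roll, pitch, yaw] about the fixed x, y, z axes, in that order (R = Rz(yaw) Ry(pitch) Rx(roll)).
In Python, from cell import read_state, get_image, finish_job gives the robot as it stands.
- The arm moves only by the tool carry_out, never from a script. Its argument "series" is a list that holds one entry, the list of rows, each a list of 7 numbers: the shift along the tool's x, y, z in cm, then the turn, a rotation vector about the tool's x, y, z in rad, then the finger opening in cm, from 0 to 8.54. In form: [[[x, y, z, wx, wy, wz, grip], ...]]. A call has 1 to 5 rows; each row is the pose to reach, as a shift and turn from the pose commanded when the call began, along the tool's axes at that moment; what a row does not reach only later rows make up. A row lasts 1/12 s, in which the tool goes at most 41.7 mm and 7.16 degrees, less where a joint would pass 70% of its speed; a pose out of reach is approached as far as the arm can. A call with a gripper value outside its range is refused whole. The fingers move at their own pace and stop on an object; the grip force is fixed at half the most. Time passes only in rows, so rows that repeat a pose let the fingers close. It gives the time, the measured TCP pose, the force and the opening at its end, in the units of the state.
- read_state(): the state, without advancing time (a new reading comes with each control period).
- get_image(name): name is "side" or "top"; returns a dict with "img" (384x512x3 uint8, blue, green, red), "z_map" (384x512 float32, mm along the optical axis (not along the pixel's ray), 0 where there is no reading), "mtx" (3x3 intrinsics, pixels), "T" (4x4, takes a point from camera to world coordinates). Camera axes: x right, y down, z forward; pixel columns grow to the right and rows downward; lengths in mm; the calibration is good to about 2 mm. A picture is of the moment at which its call begins.
- finish_job(): hands the job in, once; it reports no verdict.
The state is a dict: "clock": time; "qpos": joint angles; "qd": joint speeds; "tau": joint torques, N m; "eef_pos": TCP position; "tool_rot": TCP orientation; "force": force on the tool from outside, world axes, zero at the start; "torque": the same for the moment, N m; "width": finger opening in mm.
Only numpy, scipy, OpenCV 4.12 (cv2) and the standard library are available. Lean on these libraries where they do the work, as an engineer would, in place of code of your own. Each camera call takes 0.05 s, during which the arm holds its last target.

## Working session

There is one attempt and no reset: what is moved stays moved. The work goes in short steps, Python scripts to look and compute and a tool call to move; the robot and the scene stay as the last step left them, time stands still between calls to the robot, and variables do not carry over. Pictures are saved under pics/ and viewed, and the job is handed in when it is done.

Besides the shell and the picture viewer there is one more tool, called after ">>>" as a command line: name --argument value ..., lists and objects as JSON in quotes. carry_out: Moves the arm, as the interface text tells. Its arguments: {"type":"object","properties":{"series":{"type":"array","items":{"type":"array","items":{"type":"array","items":{"type":"number"}}}}},"required":["series"]}

```bash
mkdir -p pics; ls; python3 - <<'E'
from cell import *
import cv2,numpy as np
s=read_state();print(s)
for n in("side","top"):
    d=get_image(n);cv2.imwrite(f"pics/{n}0.png",d["img"]);np.savez(f"{n}0.npz",**d);print(n,d["mtx"].round(1).tolist(),d["T"].round(3).tolist())
E
```

```text
pics
{'clock': 0.0, 'qpos': array([ 1.17721013,  0.62935755,  0.03843836,  1.51836572, -0.02698567,
        0.99631369, -0.01999396]), 'qd': array([-0.00026414,  0.00057695, -0.00126007,  0.00027348,  0.00011836,
        0.00084653, -0.00104242]), 'tau': array([-6.41132319e-04, -5.63424361e+01,  1.22603774e+00, -1.93453735e+01,
        1.09904876e-02,  1.02621727e-02, -1.52277602e-05]), 'eef_pos': array([ 209.08835538, -614.78664592,  230.38237105]), 'tool_rot': array([-3.13966665e+00,  3.60209811e-05,  3.27803025e-01]), 'force': array([ 0.46847687, -0.13617079, -0.53913398]), 'torque': array([ 0.06477498, -0.00432568, -0.02327967]), 'width': 85.67007808458675}
side [[431.7, 0.0, 258.4], [0.0, 431.7, 199.0], [0.0, 0.0, 1.0]] [[-0.932, -0.211, 0.294, 73.045], [-0.361, 0.532, -0.766, 946.109], [0.005, -0.82, -0.572, 958.44], [0.0, 0.0, 0.0, 1.0]]
top [[491.8, 0.0, 253.8], [0.0, 491.8, 193.9], [0.0, 0.0, 1.0]] [[0.037, -0.941, 0.337, -113.296], [-0.999, -0.034, 0.016, -192.008], [-0.004, -0.337, -0.941, 1833.67], [0.0, 0.0, 0.0, 1.0]]
```

View pics/side0.png

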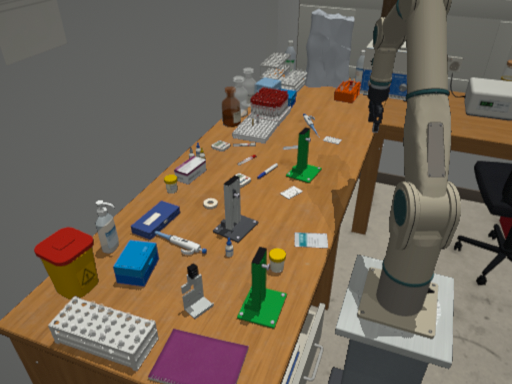

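View pics/top0.png

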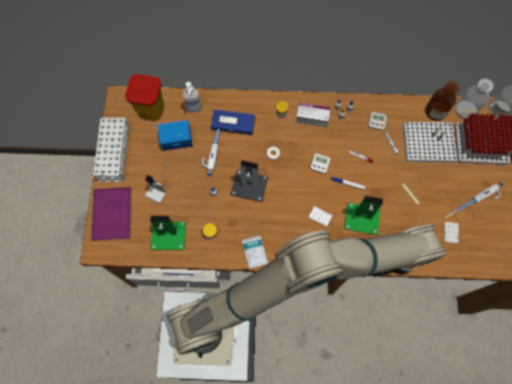

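Candidates:
- Bracket: side (195,290) / top (155,187), bare aluminium with a black grip block. It is the only one.
- Stand: grey, side (234,210) / top (249,182). The green look-alikes are at side (262,290) and (304,160), top (167,233) and (364,215).
- Dropper: side (229,248). The other small vials are at side (197,152).
- Cup: side (277,260). A yellow-lidded look-alike is at side (171,183).

I'm checking these in close crops.

```bash
python3 - <<'E'
import cv2,numpy as np
a=np.load("side0.npz")["img"];b=np.load("top0.npz")["img"]
c=cv2.resize(a[165:325,165:295],None,fx=4.6,fy=3.7*1,interpolation=cv2.INTER_CUBIC)
c=cv2.resize(a[165:325,165:295],None,fx=3.7,fy=3.7,interpolation=cv2.INTER_CUBIC)
cv2.imwrite("pics/c_side.png",c)
cv2.imwrite("pics/c_top.png",cv2.resize(b[150:250,135:275],None,fx=5.5,fy=5.5,interpolation=cv2.INTER_CUBIC))
E
```

```text
(no output)
```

View pics/c_side.png

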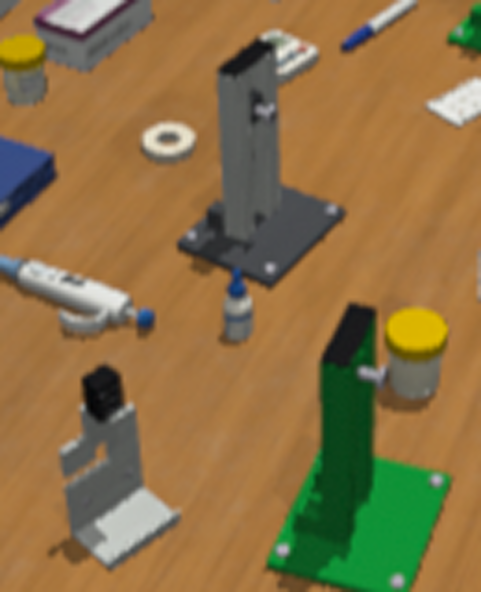

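View pics/c_top.png

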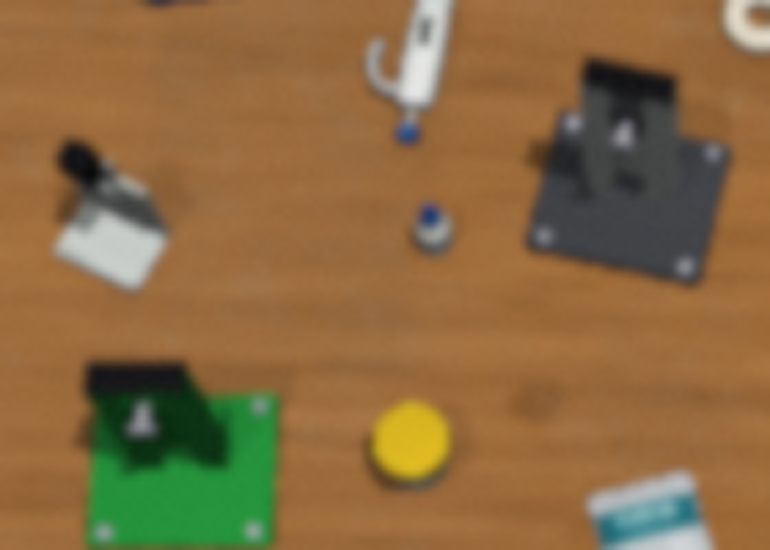

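The crops confirm the choices: the aluminium bracket with its black grip is at side (192,270), and the grey stand with its light pin head is at side (236,195) / top (249,174). Now I'll measure with masks and depth.

```bash
cat > h.py <<'E'
import cv2,numpy as np
def ld(n): 
    d=np.load(n+".npz");return d["img"],d["z_map"],d["mtx"],d["T"]
def cloud(n):
    I,Z,M,T=ld(n);v,u=np.mgrid[:Z.shape[0],:Z.shape[1]]
    P=np.stack([(u-M[0,2])/M[0,0]*Z,(v-M[1,2])/M[1,1]*Z,Z],-1)
    W=P@T[:3,:3].T+T[:3,3];W[Z<=0]=np.nan;return I,W
def ray(n,u,v):
    I,Z,M,T=ld(n);d=T[:3,:3]@np.array([(u-M[0,2])/M[0,0],(v-M[1,2])/M[1,1],1]);return T[:3,3],d
def atz(n,u,v,z):
    o,d=ray(n,u,v);return o+d*(z-o[2])/d[2]
def tri(u1,v1,u2,v2,a="side0",b="top0"):
    o1,d1=ray(a,u1,v1);o2,d2=ray(b,u2,v2)
    A=np.stack([d1,-d2],1);s=np.linalg.lstsq(A,o2-o1,rcond=None)[0]
    p,q=o1+d1*s[0],o2+d2*s[1];return (p+q)/2,np.linalg.norm(p-q)
E
python3 - <<'E'
from h import *
np.set_printoptions(precision=1,suppress=True)
for n,boxes in (("side0",{"br":(180,260,216,318),"st":(212,172,260,242),"dr":(222,236,236,260),"cup":(268,246,290,274)}),("top0",{"br":(142,172,168,205),"st":(228,158,270,203),"dr":(208,185,220,197),"cup":(200,220,220,240)})):
    I,W=cloud(n)
    for k,(a,b,c,d) in boxes.items():
        w=W[b:d,a:c].reshape(-1,3);col=I[b:d,a:c].reshape(-1,3)
        m=w[:,2]>6 if k!="st" else w[:,2]>15
        m&=~np.isnan(w[:,0])
        w=w[m]
        print(n,k,len(w),"min",w.min(0),"max",w.max(0),"med",np.median(w,0))
        for lo in range(0,200,20):
            q=w[(w[:,2]>=lo)&(w[:,2]<lo+20)]
            if len(q)>3: 
                (c0,sz,an)=cv2.minAreaRect(q[:,:2].astype(np.float32)); print("  z",lo,len(q),q[:,:2].mean(0),"rect",np.array(c0),np.array(sz),round(an,1))
E
```

```text
side0 br 714 min [491.  189.5   6. ] max [563.1 272.3 158.8] med [541.2 230.2  55.9]
  z 0 161 [528.4 231.9] rect [522.5 233.1] [68.2 56.6] 66.7
  z 20 102 [546.3 225.7] rect [545.5 224.4] [67.5  7.7] 65.7
  z 40 108 [546.5 225. ] rect [547.1 223.9] [69.   9.3] 65.2
  z 60 82 [544.7 221.6] rect [547.4 223.1] [66.7  9.9] 68.3
  z 80 107 [546.8 225.1] rect [546.4 222.7] [68.6  8.9] 68.1
  z 100 13 [550.2 231.5] rect [548.4 230. ] [11.   6.1] 38.0
  z 120 58 [532.8 234.4] rect [533.6 235.2] [30.1 16.6] 24.0
  z 140 83 [534.2 230.8] rect [535.1 228.4] [24.  21.8] 68.8
side0 st 869 min [ 515.8 -478.1   15. ] max [716.7   4.5 199.7] med [ 581.8 -130.8  100.3]
  z 0 96 [ 636.2 -315.7] rect [ 631.8 -260.1] [167.3 409.7] 18.5
  z 20 98 [ 598.3 -160.7] rect [ 624.  -272.3] [ 61.5 345.4] 12.7
  z 40 79 [ 582.4 -133.5] rect [ 584.2 -139.7] [69.3 24.1] 76.7
  z 60 86 [ 576.8 -119.7] rect [571.8 -80.4] [ 43.6 181.1] 12.4
  z 80 74 [ 581.  -134.8] rect [ 583.1 -139.8] [67.7 21.3] 78.2
  z 100 67 [ 582.7 -129.7] rect [ 583.8 -136.9] [62.6 21.2] 78.8
  z 120 64 [ 583.2 -122.7] rect [ 574.5 -135. ] [6
[... 2228 characters left out ...]
 101 [ 586.7 -140. ] rect [ 588.3 -140.7] [63.6 28.7] 77.5
top0 dr 58 min [523.7 -21.6   6.4] max [571.7  15.6  71.7] med [533.6  -4.4  34.2]
  z 0 17 [542.   -6.4] rect [542.8  -8.7] [30.  52.2] 66.0
  z 20 19 [533.2  -3.1] rect [535.9  -2.9] [18.4 22.7] 17.5
  z 40 15 [534.7  -2.5] rect [535.5  -0.4] [11.9 19.5] 3.2
  z 60 7 [536.9  -1.5] rect [536.8  -2.2] [ 5.5 11.4] 51.9
top0 cup 195 min [348.7 -29.9   6.1] max [419.   40.5  71.8] med [371.8  -0.9  59.3]
  z 0 30 [375.6   0.1] rect [384.7   5.8] [68.  69.6] 2.4
  z 20 6 [357.5  -9.1] rect [357.3 -10.2] [ 6.1 25.1] 27.1
  z 40 65 [372.5  -0.9] rect [375.4  -2.4] [45.5 52.6] 81.3
  z 60 94 [374.1   0.6] rect [374.4  -0.9] [49.6 48.7] 15.1
```

```bash
python3 - <<'E'
import cv2,numpy as np
a=np.load("side0.npz")["img"];b=np.load("top0.npz")["img"]
def cr(I,x0,y0,x1,y1,f,n):
    c=cv2.resize(I[y0:y1,x0:x1],None,fx=f,fy=f,interpolation=cv2.INTER_CUBIC)
    for x in range(x0,x1,5):
        cv2.line(c,(int((x-x0+.5)*f),0),(int((x-x0+.5)*f),6 if x%10 else 14),(0,0,255),1)
        if x%10==0: cv2.putText(c,str(x),(int((x-x0+.5)*f),24),0,.4,(0,0,255))
    for y in range(y0,y1,5):
        cv2.line(c,(0,int((y-y0+.5)*f)),(6 if y%10 else 14,int((y-y0+.5)*f)),(0,0,255),1)
        if y%10==0: cv2.putText(c,str(y),(16,int((y-y0+.5)*f)),0,.4,(0,0,255))
    return c
A=cr(a,175,255,220,321,9,'');B=cr(a,210,170,262,242,8,'')
cv2.imwrite("pics/g_br_s.png",A);cv2.imwrite("pics/g_st_s.png",B)
A=cr(b,140,170,172,206,12,'');B=cr(b,226,155,274,205,8,'')
h=max(A.shape[0],B.shape[0]);p=lambda c:cv2.copyMakeBorder(c,0,h-c.shape[0],0,0,0)
cv2.imwrite("pics/g_t.png",np.hstack([p(A),p(B)]))
E
```

```text
(no output)
```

View pics/g_br_s.png

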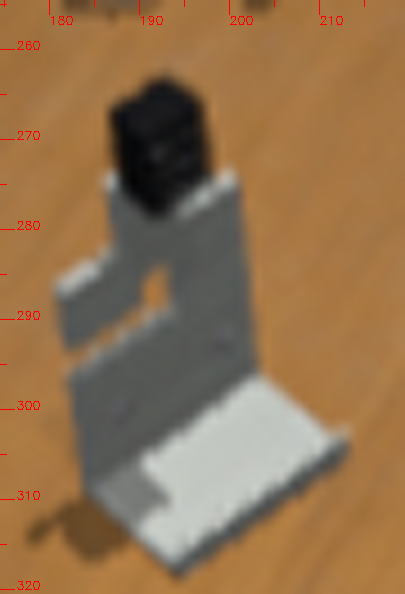

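View pics/g_st_s.png

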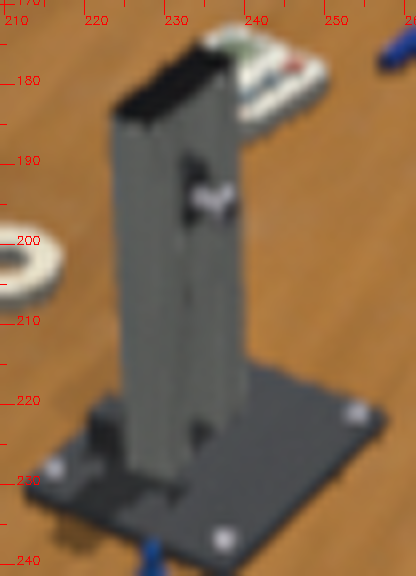

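View pics/g_t.png

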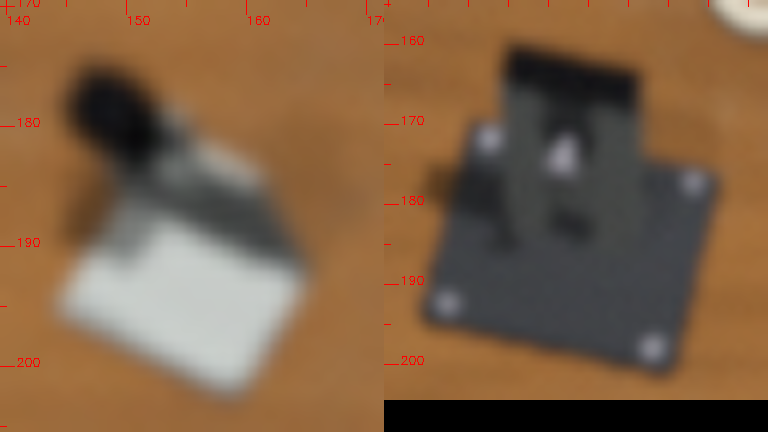

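```bash
python3 - <<'E'
from h import *
np.set_printoptions(precision=1,suppress=True)
I,W=cloud("side0")
def fitline(q,ref):
    # robust plane with horizontal normal: x along n
    m=np.ones(len(q),bool)
    for _ in range(6):
        c=q[m,:2].mean(0);_,_,V=np.linalg.svd(q[m,:2]-c);t=V[0];t=t if t[1]>0 else -t;n=np.array([t[1],-t[0]])
        r=(q[:,:2]-c)@n;m=np.abs(r)<max(2.0,2*np.std(r[m])*0.8)
    return c,t,n,r[m].std(),m.sum()
def box(a,b,c,d):
    w=W[b:d,a:c].reshape(-1,3);return w[~np.isnan(w[:,0])]
w=box(180,260,216,318)
q=w[(w[:,2]>18)&(w[:,2]<90)&(abs(w[:,0]-546)<25)]
c,t,n,s,k=fitline(q,0);print("bracket front",c,t,np.degrees(np.arctan2(n[1],n[0])),s,k)
s_=(q[:,:2]-c)@t; print("width ext",np.percentile(s_,[0,1,99,100]))
mid=(np.percentile(s_,.7)+np.percentile(s_,99.3))/2
p=c+t*mid; print("front mid",p,"midplane mid",p+2.5*n,"grip est",p+2.5*n-12*n)
g=w[(w[:,2]>122)&(w[:,2]<165)&(abs(w[:,0]-535)<30)]
top=g[g[:,2]>150];print("grip top",top.mean(0),len(top),cv2.minAreaRect(top[:,:2].astype(np.float32)))
# coordinates of the grip points in bracket frame
print("grip in frame: n",np.percentile((g[:,:2]-p)@n,[0,2,50,98,100]),"t",np.percentile((g[:,:2]-p)@t,[0,2,50,98,100]))
w=box(212,172,262,242)
q=w[(w[:,2]>20)&(w[:,2]<192)&(abs(w[:,0]-580)<45)&(abs(w[:,1]+140)<50)]
c,t,n,s,k=fitline(q,0);print("stand front",c,np.degrees(np.arctan2(n[1],n[0])),s,k)
r=(q[:,:2]-c)@n;s_=(q[:,:2]-c)@t
print("hist r",np.histogram(r,np.arange(-24,30,2)))
for lo in range(20,190,20):
    m=(q[:,2]>=lo)&(q[:,2]<lo+20)&(abs(r)<4);print(lo,m.sum(),np.percentile(s_[m],[1,99]),np.median(r[m]))
m=r<-5;print("pin pts\n",np.c_[q[m],r[m],s_[m]][:40])
for n_,uv in (("side0",[(215.7,228),(252.8,221),(236,237)]),("top0",[(238.9,172),(264.3,177.6),(233.5,192.4),(259,197.8)])):
    print([atz(n_,*x,12)[:2] for x in uv])
print(tri(236.1,194.2,247.75,173.9))
E
```

```text
bracket front [545.5 223.7] [0.4 0.9] -23.042300236291258 1.0258223868279484 287
width ext [-34.5 -33.3  34.1  35.5]
front mid [545.6 223.9] midplane mid [547.9 223. ] grip est [536.9 227.7]
grip top [535.7 229.2 153.7] 49 ((535.4376220703125, 228.06776428222656), (23.332901000976562, 20.792356491088867), 70.58588409423828)
grip in frame: n [-23.5 -21.9 -16.6  -0.4   0.2] t [-12.2 -10.8   3.   12.3  13. ]
stand front [ 576.9 -135.5] -12.126802356811107 1.649551850773492 337
hist r (array([  0,   1,   4,   4,   3,   1,   1,   1,   2,   6,  78, 138, 107,
        50,  30,  40,  40,  31,  34,  29,  31,  12,   6,   0,   3,   0]), array([-24, -22, -20, -18, -16, -14, -12, -10,  -8,  -6,  -4,  -2,   0,
         2,   4,   6,   8,  10,  12,  14,  16,  18,  20,  22,  24,  26,
        28]))
20 40 [-33.4  30.1] -0.5326125524910956
40 44 [-36.3  31.1] -0.3500384011761233
60 41 [-38.2  28.6] -0.1801247806875081
80 44 [-36.5  30. ] -0.6669465801259098
100 37 [-30.   29.9] -0.8678516443947843
120 37 [-34.8  30.6] 0.06915272799703714
140 56 [-32.3  29.2] -0.3001633063253747
160 47 [-35.  29.] -0.2032
[... 324 characters left out ...]
  0.6]
 [ 566.1 -131.9  144.2  -11.3    1.2]
 [ 561.9 -130.6  146.1  -15.7    1.6]
 [ 560.3 -135.2  143.5  -16.3   -3.2]
 [ 556.4 -134.5  144.9  -20.3   -3.4]
 [ 578.2 -103.2  155.5   -5.5   31.9]
 [ 574.9 -119.2  146.    -5.4   15.5]
 [ 560.3 -126.9  144.8  -18.     4.9]
 [ 560.5 -135.4  139.3  -16.1   -3.3]
 [ 557.8 -137.4  138.7  -18.3   -5.9]
 [ 562.6 -131.6  137.1  -14.9    0.7]
 [ 559.1 -132.1  137.7  -18.1   -0.4]
 [ 576.3 -108.4   70.2   -6.3   26.4]]
[array([ 633. , -100.1]), array([ 527.3, -184.6]), array([547.6, -81.4])]
[array([628.9, -97.7]), array([ 608.5, -199.9]), array([541.5, -80.5]), array([ 522.6, -181.6])]
(array([ 567.8, -137.7,  147.2]), np.float64(0.7015298241182256))
```

```bash
cat >> h.py <<'E'
from scipy.spatial.transform import Rotation as Ro
def to(x,y,z,yawdeg):
    "goal TCP pose, tool down -> shift cm and rotvec in present tool axes"
    from cell import read_state
    s=read_state();R=Ro.from_euler("xyz",s["tool_rot"]);G=Ro.from_euler("xyz",[np.pi,0,np.radians(yawdeg)])
    print("t",round(s["clock"],2),"pos",s["eef_pos"].round(1),"rot",np.degrees(s["tool_rot"]).round(2),"F",s["force"].round(1),"w",round(s["width"],1),"q",s["qpos"].round(2))
    print(" shift cm",(R.inv().apply(np.array([x,y,z])-s["eef_pos"])/10).round(2),"turn",(R.inv()*G).as_rotvec().round(3))
E
python3 -c "
from h import *
to(600,-250,330,90)"
```

```text
t 0.1 pos [ 209.1 -614.9  230.5] rot [-179.9     0.     18.78] F [ 0.7  0.2 -0.3] w 85.8 q [ 1.18  0.63  0.04  1.52 -0.03  1.   -0.02]
 shift cm [ 48.75 -21.98  -9.92] turn [-1.000e-03 -1.000e-03 -1.243e+00]
```

>>> carry_out --series '[[[12,-5,-6,0,0,-0.3,8.5],[12,-5,-6,0,0,-0.3,8.5],[25,-11,-10,0,0,-0.6,8.5],[25,-11,-10,0,0,-0.6,8.5],[25,-11,-10,0,0,-0.6,8.5]]]'

```text
clock: 0.52
eef_pos: [353.8, -482.8, 305.7]
tool_rot: [-3.141, -0.0, 0.934]
force: [0.8, 0.1, -0.2]
width: 84.7
```

```bash
python3 -c "
from h import *
to(600,-250,330,90)"
```

```text
t 0.52 pos [ 353.8 -482.8  305.7] rot [-1.7997e+02 -1.0000e-02  5.3490e+01] F [ 0.8  0.1 -0.2] w 84.7 q [ 0.98  0.48 -0.14  1.57  0.07  1.1   0.19]
 shift cm [33.36  5.93 -2.43] turn [-0.001 -0.    -0.637]
```

>>> carry_out --series '[[[33.4,6,-2.5,0,0,-0.64,8.5],[33.4,6,-2.5,0,0,-0.64,8.5],[33.4,6,-2.5,0,0,-0.64,8.5],[33.4,6,-2.5,0,0,-0.64,8.5],[33.4,6,-2.5,0,0,-0.64,8.5]]]'

```text
clock: 0.93
eef_pos: [505.8, -341.2, 320.6]
tool_rot: [-3.141, -0.0, 1.559]
force: [0.4, -1.0, 0.2]
width: 84.9
```

```bash
python3 -c "
from h import *
to(536.5,228,330,157)"
```

```text
t 0.93 pos [ 505.8 -341.2  320.6] rot [-1.7997e+02 -1.0000e-02  8.9310e+01] F [ 0.4 -1.   0.2] w 84.9 q [ 0.75  0.5  -0.32  1.51  0.17  1.16  0.38]
 shift cm [56.95  2.38 -0.93] turn [-0.    -0.    -1.181]
```

>>> carry_out --series '[[[57,2.4,-1,0,0,-1.18,8.5],[57,2.4,-1,0,0,-1.18,8.5],[57,2.4,-1,0,0,-1.18,8.5],[57,2.4,-1,0,0,-1.18,8.5],[57,2.4,-1,0,0,-1.18,8.5]]]'

```text
clock: 1.35
eef_pos: [516.9, -133.0, 324.1]
tool_rot: [-3.141, -0.0, 2.184]
force: [0.4, 0.4, 0.2]
width: 85.1
```

```bash
python3 -c "
from h import *
to(536.5,228,330,157)"
```

```text
t 1.35 pos [ 516.9 -133.   324.1] rot [-1.7997e+02 -1.0000e-02  1.2512e+02] F [0.4 0.4 0.2] w 85.1 q [ 0.56  0.4  -0.52  1.7   0.22  1.1   0.59]
 shift cm [28.4  22.37 -0.59] turn [-0.    -0.    -0.556]
```

>>> carry_out --series '[[[28.4,22.4,-0.6,0,0,-0.556,8.5],[28.4,22.4,-0.6,0,0,-0.556,8.5],[28.4,22.4,-0.6,0,0,-0.556,8.5],[28.4,22.4,-0.6,0,0,-0.556,8.5],[28.4,22.4,-0.6,0,0,-0.556,8.5]]]'

```text
clock: 1.77
eef_pos: [529.7, 74.6, 327.6]
tool_rot: [-3.141, -0.0, 2.739]
force: [1.3, 0.7, -0.4]
width: 85.0
```

```bash
python3 -c "
from h import *
to(536.5,228,250,157)"
```

```text
t 1.77 pos [529.7  74.6 327.6] rot [-1.7998e+02 -1.0000e-02  1.5693e+02] F [ 1.3  0.7 -0.4] w 85.0 q [ 0.28  0.43 -0.7   1.69  0.3   1.13  0.67]
 shift cm [ 5.38 14.38  7.76] turn [-0.    -0.    -0.001]
```

>>> carry_out --series '[[[5.4,14.4,7.8,0,0,0,8.5],[5.4,14.4,7.8,0,0,0,8.5],[5.4,14.4,7.8,0,0,0,8.5],[5.4,14.4,7.8,0,0,0,8.5],[5.4,14.4,7.8,0,0,0,8.5]]]'

```text
clock: 2.18
eef_pos: [534.3, 234.3, 246.8]
tool_rot: [3.14, -0.007, 2.743]
force: [-0.9, 1.1, 0.9]
width: 85.0
```

```bash
python3 - <<'E'
from h import *
from cell import get_image
to(536.5,228,118,157)
d=get_image("side");np.savez("side1.npz",**d);cv2.imwrite("pics/s1.png",cv2.resize(d["img"][150:330,130:310],None,fx=3.3,fy=3.3,interpolation=cv2.INTER_CUBIC))
E
```

```text
t 2.18 pos [534.3 234.3 246.8] rot [179.9   -0.37 157.17] F [-0.9  1.1  0.9] w 85.0 q [-0.05  0.59 -0.65  1.68  0.4   1.02  0.34]
 shift cm [-0.53 -0.51 12.87] turn [ 0.002 -0.007  0.003]
```

View pics/s1.png

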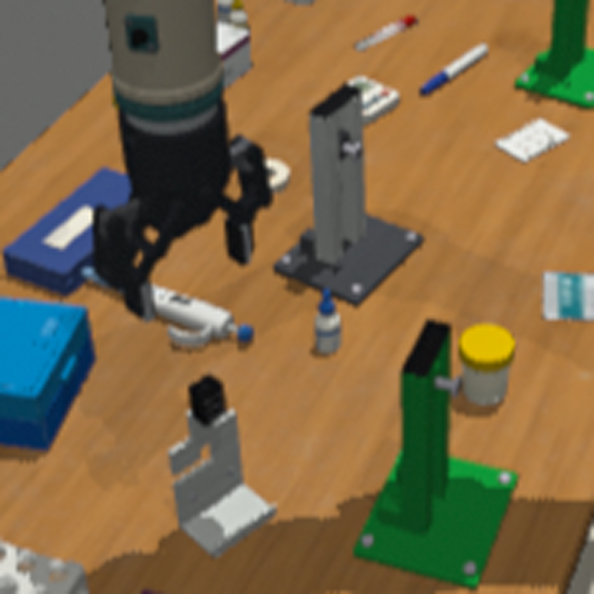

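The open fingers are above the bracket, which stands untouched at crop (207,400). I'm descending now.

```bash
python3 -c "
from h import *
to(536.5,228,180,157)"
```

```text
t 2.23 pos [534.9 232.  247.3] rot [179.99  -0.3  157.1 ] F [0.5 0.5 0.1] w 85.0 q [-0.05  0.58 -0.65  1.68  0.4   1.02  0.34]
 shift cm [-0.34 -0.31  6.73] turn [ 0.    -0.005  0.002]
```

>>> carry_out --series '[[[0,0,3,0,0,0,8.5],[0,0,5,0,0,0,8.5],[0,0,7,0,0,0,8.5],[0,0,7,0,0,0,8.5]]]'

```text
clock: 2.57
eef_pos: [535.9, 223.4, 176.3]
tool_rot: [-3.135, -0.004, 2.732]
force: [-0.9, -0.2, 0.1]
width: 85.2
```

```bash
python3 -c "
from h import *
to(536.5,228,118,157)"
```

```text
t 2.57 pos [535.9 223.4 176.3] rot [-179.63   -0.22  156.55] F [-0.9 -0.2  0.1] w 85.2 q [-0.07  0.66 -0.6   1.76  0.47  0.88  0.28]
 shift cm [0.11 0.49 5.83] turn [-0.006 -0.004 -0.008]
```

>>> carry_out --series '[[[0,0,1,0,0,0,8.5],[0,0,2,0,0,0,8.5],[0,0,3,0,0,0,8.5],[0,0,3,0,0,0,8.5],[0,0,3,0,0,0,8.5]]]'

```text
clock: 2.98
eef_pos: [537.6, 226.4, 149.6]
tool_rot: [-3.141, -0.0, 2.734]
force: [0.5, -0.5, 0.7]
width: 84.9
```

```bash
python3 -c "
from h import *
to(536.5,228,118,157)"
```

```text
t 2.98 pos [537.6 226.4 149.6] rot [-1.7997e+02 -1.0000e-02  1.5663e+02] F [ 0.5 -0.5  0.7] w 84.9 q [-0.09  0.69 -0.58  1.78  0.5   0.82  0.25]
 shift cm [0.16 0.1  3.16] turn [-0.    -0.    -0.006]
```

>>> carry_out --series '[[[0.1,0.1,1.2,0,0,-0.006,8.5],[0.1,0.1,2.4,0,0,-0.006,8.5],[0.1,0.1,3.1,0,0,-0.006,8.5],[0.1,0.1,3.1,0,0,-0.006,8.5],[0.1,0.1,3.1,0,0,-0.006,7]]]'

```text
clock: 3.4
eef_pos: [536.7, 227.8, 118.0]
tool_rot: [-3.141, -0.001, 2.74]
force: [0.1, 0.1, 0.3]
width: 74.8
```

```bash
python3 - <<'E'
from h import *
from cell import get_image
to(536.5,228,118,157)
d=get_image("side");np.savez("side2.npz",**d);cv2.imwrite("pics/s2.png",cv2.resize(d["img"][230:330,150:250],None,fx=6,fy=6,interpolation=cv2.INTER_CUBIC))
E
```

```text
t 3.4 pos [536.7 227.8 118. ] rot [-1.7994e+02 -6.0000e-02  1.5699e+02] F [0.1 0.1 0.3] w 74.8 q [-0.11  0.74 -0.55  1.8   0.54  0.76  0.23]
 shift cm [ 0.02  0.01 -0.  ] turn [-0.001 -0.001 -0.   ]
```

View pics/s2.png

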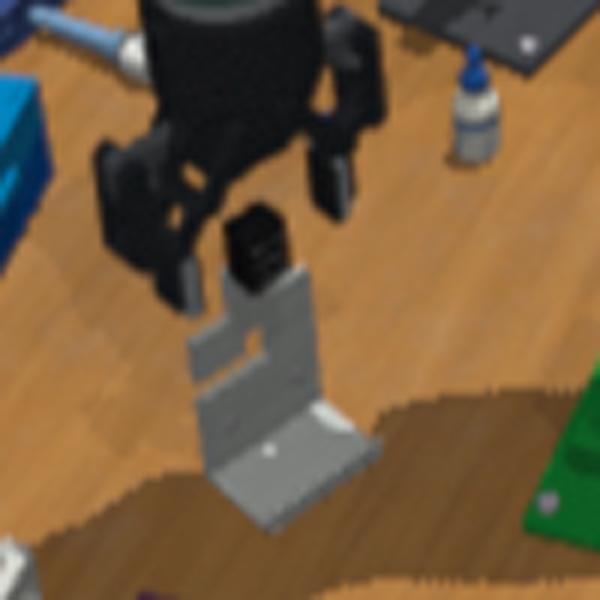

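The fingers straddle the black block at crop (258,250). I'm closing on it.

>>> carry_out --series '[[[0,0,0,0,0,0,0],[0,0,0,0,0,0,0],[0,0,0,0,0,0,0],[0,0,0,0,0,0,0],[0,0,0,0,0,0,0]]]'

```text
clock: 3.87
eef_pos: [537.7, 228.3, 119.3]
tool_rot: [3.14, 0.001, 2.74]
force: [-0.3, 0.4, 1.5]
width: 23.0
```

>>> carry_out --series '[[[0,0,0,0,0,0,0],[0,0,0,0,0,0,0],[0,0,0,0,0,0,0]]]'

```text
clock: 4.12
eef_pos: [537.7, 228.3, 119.3]
tool_rot: [3.141, 0.001, 2.74]
force: [1.3, 0.6, 4.5]
width: 23.4
```

>>> carry_out --series '[[[0,0,-1,0,0,0,0],[0,0,-3.5,0,0,0,0],[0,0,-6.5,0,0,0,0],[0,0,-9.5,0,0,0,0],[0,0,-12,0,0,0,0]]]'

```text
clock: 4.53
eef_pos: [536.4, 227.7, 240.4]
tool_rot: [-3.141, -0.001, 2.74]
force: [1.2, 0.5, -3.4]
width: 23.1
```

```bash
cat >> h.py <<'E'
YAW=-12.1
n_=np.array([np.cos(np.radians(YAW)),np.sin(np.radians(YAW))]);t_=np.array([-n_[1],n_[0]])
F=np.array([576.1,-137.9]);OFF=11.0;ZU=119.3
def br(d,s,zu):
    "bracket plate mid-plane d in front of face, s lateral of pin, underside at zu"
    p=F-n_*(d+OFF)+t_*s; to(p[0],p[1],zu+ZU,180+YAW)
def where():
    from cell import read_state
    s=read_state();v=s["eef_pos"][:2]-F
    print("bracket d %.1f s %.1f zu %.1f"%(-(v@n_)-OFF,v@t_,s["eef_pos"][2]-ZU),"rot",np.degrees(s["tool_rot"]).round(2),"F n,t,z",(s["force"][:2]@n_).round(1),(s["force"][:2]@t_).round(1),s["force"][2].round(1),"w",s["width"].round(1),"t",s["clock"])
E
python3 -c "
from h import *
where();br(38,0,178)"
```

```text
Traceback (most recent call last):
  File "h.py", line 32, in where
    print("bracket d %.1f s %.1f zu %.1f"%(-(v@n_)-OFF,v@t_,s["eef_pos"][2]-ZU),"rot",np.degrees(s["tool_rot"]).round(2),"F n,t,z",(s["force"][:2]@n_).round(1),(s["force"][:2]@t_).round(1),s["force"][2].round(1),"w",s["width"].round(1),"t",s["clock"])
                                                                                                                                                                                                                        ^^^^^^^^^^^^^^^^
AttributeError: 'float' object has no attribute 'round'
```

```bash
sed -i 's/s\["width"\].round(1),"t",s\["clock"\]/round(float(s["width"]),1),"t",s["clock"]/' h.py
python3 -c "
from h import *
where();br(38,0,178)"
```

```text
bracket d 104.4 s 349.1 zu 121.1 rot [-1.7996e+02 -5.0000e-02  1.5700e+02] F n,t,z 1.0 0.7 -3.4 w 23.1 t 4.5333
t 4.53 pos [536.4 227.7 240.4] rot [-1.7996e+02 -5.0000e-02  1.5700e+02] F [ 1.2  0.5 -3.4] w 23.1 q [-0.04  0.59 -0.65  1.69  0.41  1.01  0.34]
 shift cm [-13.12 -33.03  -5.68] turn [-0.001 -0.001 -0.19 ]
```

>>> carry_out --series '[[[0,0,-3,0,0,0,0],[-1,-2.5,-5.7,0,0,-0.02,0],[-2.2,-5.5,-5.7,0,0,-0.04,0],[-3.7,-9.2,-5.7,0,0,-0.06,0],[-5.2,-13,-5.7,0,0,-0.08,0]]]'

```text
clock: 4.95
eef_pos: [533.0, 87.0, 296.1]
tool_rot: [-3.141, -0.001, 2.823]
force: [0.8, -1.2, -3.0]
width: 23.1
```

```bash
python3 -c "
from h import *
where();br(38,0,178)"
```

```text
bracket d 78.3 s 210.9 zu 176.8 rot [-1.7996e+02 -4.0000e-02  1.6175e+02] F n,t,z 1.1 -1.0 -3.0 w 23.1 t 4.95
t 4.95 pos [533.   87.  296.1] rot [-1.7996e+02 -4.0000e-02  1.6175e+02] F [ 0.8 -1.2 -3. ] w 23.1 q [ 0.26  0.47 -0.71  1.73  0.35  1.07  0.69]
 shift cm [ -6.26 -20.53  -0.11] turn [-0.001 -0.001 -0.107]
```

>>> carry_out --series '[[[-1.2,-4,-0.1,0,0,-0.02,0],[-2.4,-8,-0.1,0,0,-0.05,0],[-3.7,-12,-0.1,0,0,-0.08,0],[-4.9,-16,-0.1,0,0,-0.107,0],[-5.8,-19,-0.1,0,0,-0.107,0]]]'

```text
clock: 5.37
eef_pos: [527.2, -115.1, 296.2]
tool_rot: [-3.139, -0.003, 2.925]
force: [0.9, 0.1, -4.4]
width: 22.9
```

>>> carry_out --series '[[[0,-1,0,0,0,0,0],[0,-1.5,0,0,0,0,0],[0,-1.5,0,0,0,0,0],[0,-1.5,0,0,0,0,0]]]'

```text
clock: 5.7
eef_pos: [525.6, -123.5, 296.8]
tool_rot: [3.14, -0.001, 2.929]
force: [-0.2, 0.1, -2.5]
width: 23.2
```

```bash
python3 - <<'E'
from h import *
from cell import get_image
where();br(38,0,178)
for n in("side","top"):
    d=get_image(n);np.savez(n+"3.npz",**d)
    I=d["img"]
    if n=="side": A=cv2.resize(I[110:250,170:290],None,fx=4,fy=4,interpolation=cv2.INTER_CUBIC)
    else: B=cv2.resize(I[130:210,220:280],None,fx=7,fy=7,interpolation=cv2.INTER_CUBIC)
cv2.imwrite("pics/s3.png",A)
cv2.imwrite("pics/t3.png",B)
E
```

```text
bracket d 41.4 s 3.5 zu 177.5 rot [ 1.7993e+02 -4.0000e-02  1.6780e+02] F n,t,z -0.3 0.0 -2.5 w 23.2 t 5.7
t 5.7 pos [ 525.6 -123.5  296.8] rot [ 1.7993e+02 -4.0000e-02  1.6780e+02] F [-0.2  0.1 -2.5] w 23.2 q [ 0.67  0.48 -0.73  1.72  0.35  1.08  1.18]
 shift cm [-0.34 -0.35 -0.05] turn [ 0.001 -0.001 -0.002]
```

View pics/s3.png

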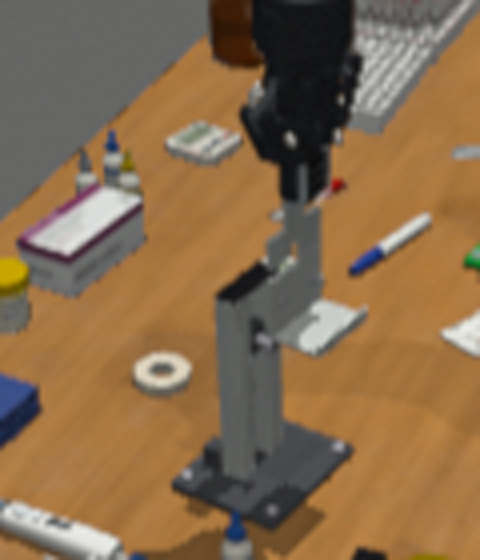

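View pics/t3.png

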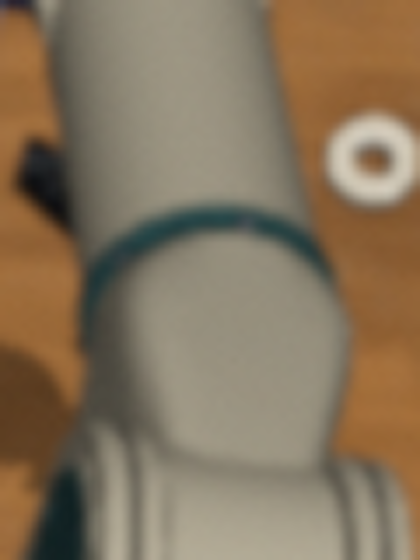

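The bracket is held upright in front of the stand: shelf at crop (320,325), pin at (262,338). The top view is blocked by the arm. I'll measure the bracket's offset from the stand in the side view's depth, so that the calibration error cancels.

```bash
python3 - <<'E'
from h import *
np.set_printoptions(precision=1,suppress=True)
I,W=cloud("side3")
w=W[155:205,225:270].reshape(-1,3);w=w[~np.isnan(w[:,0])]
v=w[:,:2]-F;r=v@n_;s=v@t_
for lo in (182,195,210,220,230,240,250,260):
    m=(w[:,2]>=lo)&(w[:,2]<lo+12)&(r<-20)&(r>-70)
    print(lo,m.sum(),"r med",np.median(r[m]) if m.sum() else 0,"s",np.percentile(s[m],[2,98]) if m.sum() else 0)
m=(w[:,2]>190)&(w[:,2]<268)&(abs(r+44)<8)
c=np.polyfit(s[m],r[m],1);print("slope deg",np.degrees(np.arctan(c[0])),np.median(r[m]),m.sum())
c=np.polyfit(w[m,2],r[m],1);print("tilt",np.degrees(np.arctan(c[0])))
m=(r<-20)&(r>-100)&(w[:,2]>160)&(w[:,2]<190);print("shelf z",np.percentile(w[m,2],[2,20,50,80]),np.percentile(r[m],[2,98]))
E
```

```text
182 92 r med -47.112141666805805 s [-28.9  37.8]
195 45 r med -43.27225460358246 s [-34.2  38.8]
210 45 r med -43.510941935610305 s [-28.2  39.5]
220 40 r med -43.162217649328404 s [-26.1  35.5]
230 36 r med -43.15703853761515 s [-26.3  36.9]
240 31 r med -43.13325987760963 s [-28.3  35.3]
250 44 r med -43.07908391785054 s [-28.5  38.8]
260 49 r med -42.61333716558674 s [-27.4  37.8]
slope deg 0.5045347696898632 -43.27225460358246 265
tilt 0.24840564890004946
shelf z [178.9 180.7 182.8 185.1] [-89.7 -41.5]
```

>>> carry_out --series '[[[-1,-0.1,0,0,0,0,0],[-2,-0.1,0,0,0,0,0],[-3,-0.2,0.6,0,0,0,0],[-3,-0.2,1.2,0,0,0,0],[-3,-0.2,1.2,0,0,0,0]]]'

```text
clock: 6.22
eef_pos: [553.9, -132.7, 282.9]
tool_rot: [3.141, -0.004, 2.928]
force: [-0.8, -0.2, -3.3]
width: 23.3
```

```bash
python3 -c "
from h import *
where();br(10,0,160)"
```

```text
bracket d 11.8 s 0.4 zu 163.6 rot [179.98  -0.2  167.77] F n,t,z -0.8 -0.4 -3.3 w 23.3 t 6.2167
t 6.22 pos [ 553.9 -132.7  282.9] rot [179.98  -0.2  167.77] F [-0.8 -0.2 -3.3] w 23.3 q [ 0.64  0.54 -0.71  1.66  0.38  1.09  1.17]
 shift cm [-0.18 -0.04  0.36] turn [ 0.    -0.004 -0.002]
```

>>> carry_out --series '[[[0,0,0.1,0,0,0,0],[0,0,0.2,0,0,0,0],[0,0,0.3,0,0,0,0],[0,0,0.4,0,0,0,0],[0,0,0.4,0,0,0,0]]]'

```text
clock: 6.63
eef_pos: [554.5, -133.7, 280.8]
tool_rot: [-3.141, -0.0, 2.927]
force: [0.8, 0.4, -3.9]
width: 23.4
```

>>> carry_out --series '[[[0,0,0.1,0,0,0,0],[0,0,0.2,0,0,0,0],[0,0,0.2,0,0,0,0],[0,0,0.2,0,0,0,0]]]'

```text
clock: 6.97
eef_pos: [554.7, -133.7, 278.7]
tool_rot: [3.142, -0.0, 2.927]
force: [-0.7, 0.1, -3.4]
width: 23.4
```

>>> carry_out --series '[[[0,0,0.1,0,0,0,0],[0,0,0.2,0,0,0,0],[0,0,0.2,0,0,0,0]]]'

```text
clock: 7.22
eef_pos: [554.6, -133.7, 276.5]
tool_rot: [-3.142, -0.0, 2.927]
force: [0.3, -0.3, -3.1]
width: 23.4
```

>>> carry_out --series '[[[0,0,0.1,0,0,0,0],[0,0,0.1,0,0,0,0]]]'

```text
clock: 7.38
eef_pos: [554.7, -133.6, 275.6]
tool_rot: [3.142, -0.0, 2.927]
force: [-0.3, -0.0, -3.1]
width: 23.6
```

>>> carry_out --series '[[[0,0,0.1,0,0,0,0],[0,0,0.1,0,0,0,0]]]'

```text
clock: 7.55
eef_pos: [554.7, -133.6, 274.6]
tool_rot: [3.142, -0.0, 2.927]
force: [0.6, -0.7, -4.2]
width: 23.2
```

>>> carry_out --series '[[[0,0,0.1,0,0,0,0],[0,0,0.1,0,0,0,0]]]'

```text
clock: 7.72
eef_pos: [554.7, -133.6, 273.6]
tool_rot: [-3.142, -0.0, 2.927]
force: [0.3, -0.2, -3.4]
width: 23.3
```

Underside is now about 154.3 and still free. I'm going down in 1 mm steps.

>>> carry_out --series '[[[0,0,0.1,0,0,0,0],[0,0,0.1,0,0,0,0]]]'

```text
clock: 7.88
eef_pos: [554.7, -133.6, 272.6]
tool_rot: [-3.142, -0.0, 2.927]
force: [0.3, -0.5, -3.6]
width: 23.3
```

>>> carry_out --series '[[[0,0,0.1,0,0,0,0],[0,0,0.1,0,0,0,0]]]'

```text
clock: 8.05
eef_pos: [554.7, -133.6, 271.6]
tool_rot: [-3.142, -0.0, 2.927]
force: [0.0, -1.3, -3.7]
width: 23.2
```

```bash
python3 -c "
from h import *
where()"
```

```text
bracket d 10.8 s -0.3 zu 152.3 rot [-1.8000e+02 -1.0000e-02  1.6769e+02] F n,t,z 0.3 -1.3 -3.7 w 23.2 t 8.05
```

>>> carry_out --series '[[[0,0,0.1,0,0,0,0],[0,0,0.1,0,0,0,0]]]'

```text
clock: 8.22
eef_pos: [554.7, -133.6, 270.6]
tool_rot: [3.142, -0.0, 2.927]
force: [0.2, -0.7, -3.2]
width: 23.1
```

>>> carry_out --series '[[[0,0,0.1,0,0,0,0],[0,0,0.1,0,0,0,0]]]'

```text
clock: 8.38
eef_pos: [554.7, -133.6, 269.6]
tool_rot: [3.142, -0.0, 2.927]
force: [-1.1, -0.7, -4.1]
width: 22.9
```

>>> carry_out --series '[[[0,0,0.1,0,0,0,0],[0,0,0.1,0,0,0,0]]]'

```text
clock: 8.55
eef_pos: [554.9, -133.6, 269.0]
tool_rot: [-3.142, 0.0, 2.927]
force: [0.1, -0.1, -1.3]
width: 23.2
```

>>> carry_out --series '[[[0,0,0.1,0,0,0,0],[0,0,0.1,0,0,0,0]]]'

```text
clock: 8.72
eef_pos: [555.1, -133.6, 268.7]
tool_rot: [-3.141, 0.001, 2.927]
force: [-1.3, 0.3, 4.2]
width: 23.2
```

>>> carry_out --series '[[[0,0,-0.5,0,0,0,0],[0,0,-1.2,0,0,0,0],[0.2,-1.5,-1.2,0,0,0,0],[0.2,-3.5,-1.2,0,0,0,0],[0.2,-5,-1.2,0,0,0,0]]]'

```text
clock: 9.13
eef_pos: [542.0, -183.4, 280.2]
tool_rot: [-3.141, 0.0, 2.927]
force: [-0.2, -0.5, -2.8]
width: 23.2
```

>>> carry_out --series '[[[0,0,0,0,0,0,0],[0,0,1.5,0,0,0,0],[0,0,3.5,0,0,0,0],[0,0,5,0,0,0,0],[0,0,5,0,0,0,0]]]'

```text
clock: 9.55
eef_pos: [540.2, -181.4, 227.2]
tool_rot: [3.141, -0.006, 2.927]
force: [-0.7, -0.3, -4.0]
width: 23.4
```

```bash
python3 -c "
from h import *
where();br(9,-50,81)"
```

```text
bracket d 15.0 s -50.0 zu 107.9 rot [179.96  -0.32 167.72] F n,t,z -0.6 -0.4 -4.0 w 23.4 t 9.55
t 9.55 pos [ 540.2 -181.4  227.2] rot [179.96  -0.32 167.72] F [-0.7 -0.3 -4. ] w 23.4 q [ 0.7   0.6  -0.68  1.73  0.44  0.97  1.22]
 shift cm [-0.61  0.    2.68] turn [ 0.001 -0.006 -0.003]
```

>>> carry_out --series '[[[0,0,0.8,0,0,0,0],[-0.1,0,1.8,0,0,0,0],[-0.2,0,2.6,0,0,0,0],[-0.2,0,2.6,0,0,0,0],[-0.2,0,2.6,0,0,0,0]]]'

```text
clock: 9.97
eef_pos: [544.1, -182.4, 203.5]
tool_rot: [3.141, -0.001, 2.927]
force: [-0.1, -0.4, -2.5]
width: 23.2
```

```bash
python3 - <<'E'
from h import *
from cell import get_image
where();br(6,-50,80.8)
d=get_image("side");np.savez("side4.npz",**d)
I=d["img"]
cv2.imwrite("pics/s4.png",cv2.resize(I[150:245,205:275],None,fx=6,fy=6,interpolation=cv2.INTER_CUBIC))
np.set_printoptions(precision=1,suppress=True)
I,W=cloud("side4")
w=W[150:230,215:275].reshape(-1,3);w=w[~np.isnan(w[:,0])]
v=w[:,:2]-F;r=v@n_;s=v@t_
m=(w[:,2]>95)&(w[:,2]<165)&(r<-4)&(r>-22)&(s<-18)&(s>-90)
print("plate front r",np.median(r[m]),m.sum(),"s",np.percentile(s[m],[2,98]))
c=np.polyfit(s[m],r[m],1);print("slope",np.degrees(np.arctan(c[0])),"r at s=-20",np.polyval(c,-20))
m=(abs(r)<4)&(abs(s)<30)&(w[:,2]>60);print("face r",np.median(r[m]),m.sum())
m=(r<-6)&(r>-24)&(abs(s)<12);print("head\n",np.c_[w[m,2],r[m],s[m]])
w=W[225:262,240:275].reshape(-1,3);print("table z",np.nanmedian(w[:,2]))
E
```

```text
bracket d 11.0 s -50.2 zu 84.2 rot [ 1.7999e+02 -4.0000e-02  1.6770e+02] F n,t,z -0.0 -0.4 -2.5 w 23.2 t 9.9667
t 9.97 pos [ 544.1 -182.4  203.5] rot [ 1.7999e+02 -4.0000e-02  1.6770e+02] F [-0.1 -0.4 -2.5] w 23.2 q [ 0.69  0.63 -0.66  1.75  0.46  0.92  1.19]
 shift cm [-0.5   0.02  0.34] turn [ 0.    -0.001 -0.004]
plate front r -12.989622772420043 183 s [-84.5 -18.7]
slope 0.13140207640120075 r at s=-20 -12.770977869554262
face r -0.5319168267183346 257
head
 [[314.9 -19.9  -7. ]
 [313.8 -21.3 -10.4]
 [310.2 -18.5  -8.8]
 [311.9 -23.   -8. ]
 [310.6 -20.1  -1.1]
 [308.8 -20.8  -5.6]
 [308.5 -23.   -7.8]
 [308.4 -21.5   0.8]
 [304.1 -18.    1.4]
 [306.6 -23.3   3.4]
 [304.4 -16.8  10.5]
 [303.8 -18.8   7.9]
 [303.9 -21.5   6.3]
 [300.8 -16.7  10.4]
 [297.5 -19.5   9.2]
 [292.8 -13.1  11.1]
 [289.  -12.7  10.7]
 [289.4 -15.7   9.5]
 [292.2 -21.2  11.7]
 [292.  -23.7   9.8]
 [284.2 -14.    7.4]
 [285.1 -17.5   6.8]
 [288.8 -23.9  10.3]
 [278.2 -11.4   4. ]
 [282.2 -18.1   7.9]
 [280.6 -19.1   3.9]
 [274.7 -11.4   4.3]
 [274.4 -13.7   2.1]
 [276.7 -18.7   3.6]
 [277.6 -22.2   3. ]
 [26
[... 478 characters left out ...]

 [144.6 -16.2  -6.1]
 [144.8 -11.6   4.6]
 [149.  -18.    7.6]
 [143.3 -15.8  -0.9]
 [142.  -17.5  -4.3]
 [145.7 -18.5   8.4]
 [138.1 -14.8  -2.2]
 [135.9 -15.6  -6.7]
 [140.8 -17.7   7.5]
 [137.1 -17.3   1.3]
 [ 15.1  -9.7  -4.7]
 [ 11.5  -9.9 -10.4]
 [ 12.3 -13.4 -11.5]
 [ 15.3 -18.5 -10.4]
 [ 10.5  -6.6  -2.8]
 [ 10.7  -9.6  -4.7]
 [ 13.3 -14.5  -4. ]
 [  9.1 -14.3 -10.2]
 [ 10.9  -7.2   4. ]
 [ 10.6  -9.9   1.8]
 [  7.1 -10.2  -3.7]
 [ 10.4 -15.6  -2.3]
 [ 13.  -20.4  -1.6]
 [ 11.1  -7.7  10.7]
 [ 12.4 -11.6  10.1]
 [ 10.5 -13.    6.2]
 [ 11.7 -16.9   5.5]
 [  9.6 -18.2   1.5]
 [ 12.7 -23.4   2.6]
 [ 10.  -18.9   8.3]
 [  9.4 -21.3   5.8]
 [  7.9 -23.1   2.4]]
table z 1.7976945240172881
```

View pics/s4.png

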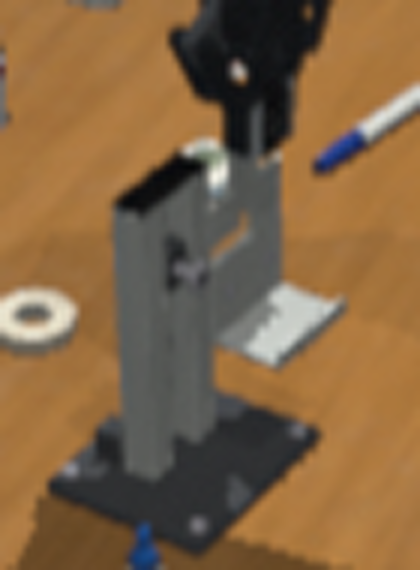

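>>> carry_out --series '[[[-0.2,0,0.1,0,0,0,0],[-0.4,0,0.2,0,0,0,0],[-0.4,0,0.3,0,0,0,0],[-0.4,0,0.3,0,0,0,0],[-0.4,0,0.3,0,0,0,0]]]'

```text
clock: 10.43
eef_pos: [548.0, -183.3, 200.8]
tool_rot: [3.142, -0.0, 2.927]
force: [-0.4, 0.5, -3.5]
width: 23.6
```

```bash
python3 -c "
from h import *
where();br(6.9,-50,80.8)"
```

```text
bracket d 6.9 s -50.3 zu 81.5 rot [180.    -0.   167.69] F n,t,z -0.5 0.4 -3.5 w 23.6 t 10.4333
t 10.43 pos [ 548.  -183.3  200.8] rot [180.    -0.   167.69] F [-0.4  0.5 -3.5] w 23.6 q [ 0.68  0.63 -0.65  1.75  0.47  0.92  1.19]
 shift cm [-0.    0.03  0.07] turn [ 0.    -0.    -0.004]
```

>>> carry_out --series '[[[0,0,0.07,0,0,0,0],[0,0.4,0.07,0,0,0,0],[0,0.8,0.07,0,0,0,0],[0,1.1,0.07,0,0,0,0],[0,1.1,0.07,0,0,0,0]]]'

```text
clock: 10.85
eef_pos: [550.8, -171.1, 200.3]
tool_rot: [3.141, 0.0, 2.929]
force: [-0.1, 0.4, -3.0]
width: 23.2
```

>>> carry_out --series '[[[0,0.2,0,0,0,0,0],[0,0.4,0,0,0,0,0],[0,0.4,0,0,0,0,0]]]'

```text
clock: 11.1
eef_pos: [551.4, -168.1, 200.1]
tool_rot: [3.141, 0.0, 2.927]
force: [-0.6, 0.5, -2.7]
width: 23.0
```

>>> carry_out --series '[[[0,0.2,0,0,0,0,0],[0,0.4,0,0,0,0,0],[0,0.4,0,0,0,0,0]]]'

```text
clock: 11.35
eef_pos: [552.2, -164.2, 200.1]
tool_rot: [3.141, 0.0, 2.927]
force: [0.6, 0.3, -2.6]
width: 23.1
```

```bash
python3 - <<'E'
from h import *
from cell import get_image
where()
d=get_image("side");np.savez("side5.npz",**d)
cv2.imwrite("pics/s5.png",cv2.resize(d["img"][160:230,210:270],None,fx=8,fy=8,interpolation=cv2.INTER_CUBIC))
E
```

```text
bracket d 6.8 s -30.7 zu 80.8 rot [1.7997e+02 1.0000e-02 1.6772e+02] F n,t,z 0.5 0.5 -2.6 w 23.1 t 11.35
```

View pics/s5.png

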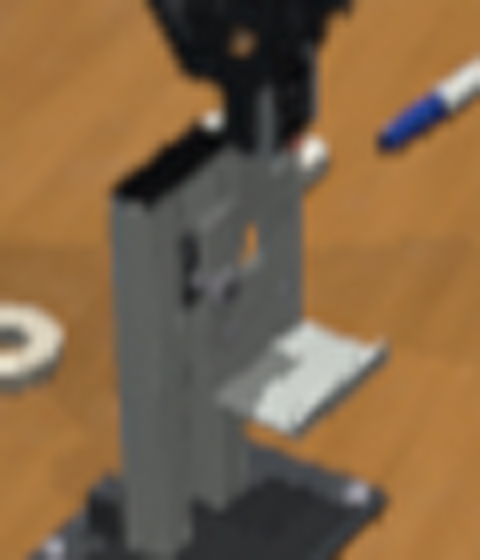

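The plate's slot edge has gone behind the head at crop (215,280) with no force. I'm continuing the slide.

>>> carry_out --series '[[[0,0.4,0,0,0,0,0],[0,0.8,0,0,0,0,0],[0,1.2,0,0,0,0,0],[0,1.2,0,0,0,0,0]]]'

```text
clock: 11.73
eef_pos: [555.0, -151.4, 200.3]
tool_rot: [3.14, 0.0, 2.929]
force: [0.1, 0.2, -3.0]
width: 23.2
```

>>> carry_out --series '[[[0,0.4,0,0,0,0,0],[0,0.8,0,0,0,0,0],[0,1.2,0,0,0,0,0],[0,1.2,0,0,0,0,0]]]'

```text
clock: 12.07
eef_pos: [557.6, -139.8, 200.2]
tool_rot: [3.141, 0.0, 2.928]
force: [0.2, 0.1, -2.7]
width: 22.9
```

```bash
python3 -c "
from h import *
where()"
```

```text
bracket d 6.7 s -5.8 zu 80.9 rot [1.7994e+02 2.0000e-02 1.6777e+02] F n,t,z 0.2 0.2 -2.7 w 22.9 t 12.0667
```

>>> carry_out --series '[[[0,0.2,0,0,0,0,0],[0,0.4,0,0,0,0,0],[0,0.4,0,0,0,0,0]]]'

```text
clock: 12.32
eef_pos: [558.2, -136.9, 200.1]
tool_rot: [3.141, 0.0, 2.927]
force: [-0.4, 0.6, -2.8]
width: 23.0
```

>>> carry_out --series '[[[0,0.1,0,0,0,0,0],[0,0.2,0,0,0,0,0],[0,0.2,0,0,0,0,0]]]'

```text
clock: 12.57
eef_pos: [558.5, -135.3, 200.1]
tool_rot: [3.141, 0.0, 2.927]
force: [0.0, -0.1, -2.6]
width: 23.3
```

>>> carry_out --series '[[[0,0.1,0,0,0,0,0],[0,0.1,0,0,0,0,0]]]'

```text
clock: 12.73
eef_pos: [558.7, -134.3, 200.1]
tool_rot: [3.141, 0.0, 2.927]
force: [0.2, 0.4, -3.2]
width: 23.7
```

```bash
python3 -c "
from h import *
where()"
```

```text
bracket d 6.7 s -0.1 zu 80.8 rot [179.99   0.   167.7 ] F n,t,z 0.1 0.4 -3.2 w 23.7 t 12.7333
```

Next, 1 mm steps until the blind end touches the pin.

>>> carry_out --series '[[[0,0.1,0,0,0,0,0],[0,0.1,0,0,0,0,0]]]'

```text
clock: 12.9
eef_pos: [558.9, -133.3, 200.1]
tool_rot: [3.141, -0.0, 2.927]
force: [0.8, -0.8, -3.3]
width: 22.9
```

>>> carry_out --series '[[[0,0.1,0,0,0,0,0],[0,0.1,0,0,0,0,0]]]'

```text
clock: 13.07
eef_pos: [559.1, -132.8, 200.1]
tool_rot: [-3.141, -0.0, 2.927]
force: [-0.2, -1.6, -2.8]
width: 23.7
```

>>> carry_out --series '[[[0,0.1,0,0,0,0,0],[0,0.1,0,0,0,0,0]]]'

```text
clock: 13.23
eef_pos: [559.1, -132.5, 200.0]
tool_rot: [-3.14, -0.0, 2.926]
force: [-0.2, -2.1, -3.4]
width: 23.1
```

>>> carry_out --series '[[[0,0.1,0,0,0,0,0],[0,0.1,0,0,0,0,0]]]'

```text
clock: 13.4
eef_pos: [559.2, -132.2, 200.0]
tool_rot: [-3.139, -0.0, 2.926]
force: [-1.1, -4.8, -2.9]
width: 23.9
```

```bash
python3 -c "
from h import *
where()"
```

```text
bracket d 6.7 s 2.0 zu 80.7 rot [-1.7986e+02 -1.0000e-02  1.6764e+02] F n,t,z -0.0 -4.9 -2.9 w 23.9 t 13.4
```

>>> carry_out --series '[[[0,-0.2,0,0,0,0,0],[0,-0.4,0,0,0,0,0],[0,-0.4,0,0,0,0,0],[0,-0.4,0.2,0,0,0,0],[0,-0.4,0.4,0,0,0,0]]]'

```text
clock: 13.82
eef_pos: [559.0, -133.5, 196.1]
tool_rot: [3.14, 0.0, 2.927]
force: [-0.6, 0.5, -2.9]
width: 23.3
```

>>> carry_out --series '[[[0,0,0.1,0,0,0,0],[0,0,0.2,0,0,0,0],[0,0,0.2,0,0,0,0]]]'

```text
clock: 14.07
eef_pos: [558.6, -134.2, 193.8]
tool_rot: [3.141, -0.001, 2.927]
force: [-0.0, -0.2, -3.5]
width: 23.5
```

>>> carry_out --series '[[[0,0,0.1,0,0,0,0],[0,0,0.2,0,0,0,0],[0,0,0.3,0,0,0,0],[0,0,0.3,0,0,0,0]]]'

```text
clock: 14.4
eef_pos: [558.6, -134.5, 190.9]
tool_rot: [-3.142, -0.0, 2.927]
force: [-0.8, 0.4, -2.6]
width: 23.2
```

```bash
python3 -c "
from h import *
where()"
```

```text
bracket d 6.9 s -0.4 zu 71.6 rot [-1.8000e+02 -2.0000e-02  1.6769e+02] F n,t,z -0.9 0.2 -2.6 w 23.2 t 14.4
```

>>> carry_out --series '[[[0,0,0.1,0,0,0,0],[0,0,0.2,0,0,0,0],[0,0,0.2,0,0,0,0]]]'

```text
clock: 14.65
eef_pos: [558.6, -134.5, 188.9]
tool_rot: [-3.142, -0.0, 2.927]
force: [-0.4, 0.2, -2.5]
width: 23.0
```

>>> carry_out --series '[[[0,0,0.1,0,0,0,0],[0,0,0.1,0,0,0,0]]]'

```text
clock: 14.82
eef_pos: [558.8, -134.5, 188.1]
tool_rot: [3.142, 0.0, 2.927]
force: [-0.0, 0.1, -3.4]
width: 23.6
```

>>> carry_out --series '[[[0,0,0.1,0,0,0,0],[0,0,0.1,0,0,0,0]]]'

```text
clock: 14.98
eef_pos: [558.9, -134.5, 187.8]
tool_rot: [-3.141, 0.001, 2.927]
force: [-1.6, -0.3, 4.0]
width: 23.4
```

>>> carry_out --series '[[[0,0,-0.08,0,0,0,0],[0,0,-0.08,0,0,0,0],[0,0,-0.08,0,0,0,2.6],[0,0,-0.08,0,0,0,3],[0,0,-0.08,0,0,0,3.5]]]'

```text
clock: 15.4
eef_pos: [559.0, -134.5, 188.0]
tool_rot: [3.141, 0.001, 2.927]
force: [0.2, 0.3, 0.6]
width: 34.8
```

>>> carry_out --series '[[[0,0,0,0,0,0,5],[0,0,0,0,0,0,6],[0,0,0,0,0,0,6],[0,0,0,0,0,0,6]]]'

```text
clock: 15.73
eef_pos: [558.7, -134.4, 187.9]
tool_rot: [3.142, 0.0, 2.927]
force: [0.6, -0.6, -1.2]
width: 60.1
```

```bash
python3 - <<'E'
from h import *
from cell import get_image
where()
d=get_image("side");np.savez("side6.npz",**d)
cv2.imwrite("pics/s6.png",cv2.resize(d["img"][140:230,200:275],None,fx=6.5,fy=6.5,interpolation=cv2.INTER_CUBIC))
E
```

```text
bracket d 6.7 s -0.3 zu 68.6 rot [1.8000e+02 1.0000e-02 1.6769e+02] F n,t,z 0.8 -0.5 -1.2 w 60.1 t 15.7333
```

View pics/s6.png

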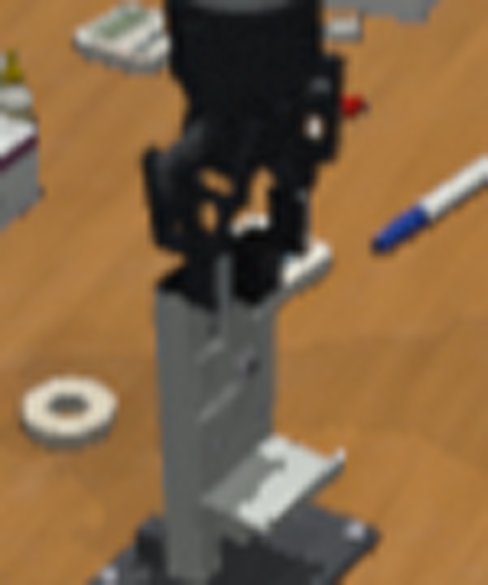

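The bracket hangs on the pin, with its block free between the open fingers at crop (255,265). I'm withdrawing straight up.

>>> carry_out --series '[[[0,0,-0.5,0,0,0,6.5],[0,0,-1.5,0,0,0,6.5],[0,0,-3,0,0,0,6.5],[0,0,-5,0,0,0,6.5],[0,0,-7,0,0,0,6.5]]]'

```text
clock: 16.2
eef_pos: [558.6, -134.3, 259.4]
tool_rot: [3.141, -0.0, 2.927]
force: [0.1, -0.2, -0.2]
width: 65.0
```

>>> carry_out --series '[[[0,0,-3,0,0,0,6.5],[0,0,-6,0,0,0,6.5],[3,0,-9,0,0,0,6.5],[7,0,-9,0,0,0,6.5],[10,0,-9,0,0,0,6.5]]]'

```text
clock: 16.62
eef_pos: [460.0, -111.8, 350.1]
tool_rot: [-3.141, 0.003, 2.928]
force: [-1.0, 0.0, 0.1]
width: 65.0
```

>>> carry_out --series '[[[2,-2,0,0,0,0,6.5],[2,-5,0,0,0,0,6.5],[2,-9,0,0,0,0,6.5],[2,-12,0,0,0,0,6.5],[2,-12,0,0,0,0,6.5]]]'

```text
clock: 17.03
eef_pos: [413.7, -233.1, 348.3]
tool_rot: [-3.138, 0.0, 2.917]
force: [0.6, -0.3, -0.4]
width: 64.8
```

```bash
python3 - <<'E'
from h import *
from cell import get_image
where()
for n in ("side","top"):
    d=get_image(n);np.savez(n+"7.npz",**d)
a=np.load("side7.npz")["img"];b=np.load("top7.npz")["img"]
A=cv2.resize(a[165:285,200:300],None,fx=4.5,fy=4.5,interpolation=cv2.INTER_CUBIC)
B=cv2.resize(b[150:250,195:285],None,fx=3.8,fy=4.5*1.2,interpolation=cv2.INTER_CUBIC)
cv2.imwrite("pics/f.png",np.hstack([A,cv2.resize(b[150:250,195:285],(342,540))[:A.shape[0]]]) )
np.set_printoptions(precision=1,suppress=True)
I,W=cloud("side7")
w=W[170:235,212:270].reshape(-1,3);w=w[~np.isnan(w[:,0])]
v=w[:,:2]-F;r=v@n_;s=v@t_
for lo in range(60,230,12):
    m=(w[:,2]>=lo)&(w[:,2]<lo+12)&(abs(s)<40)&(r<-4)&(r>-70)
    if m.sum()>3: print(lo,m.sum(),"r",np.percentile(r[m],[5,50,95]),"s",np.percentile(s[m],[3,97]))
for nm,(x0,y0,x1,y1) in {"side dr":(222,236,236,260),"side cup":(268,246,290,274)}.items():
    p=np.load("side0.npz")["img"][y0:y1,x0:x1].astype(int);q=a[y0:y1,x0:x1].astype(int);print(nm,np.abs(p-q).mean())
E
```

```text
bracket d 127.8 s -127.1 zu 229.0 rot [-1.7978e+02  1.0000e-02  1.6712e+02] F n,t,z 0.7 -0.2 -0.4 w 64.8 t 17.0333
60 78 r [-50.5 -28.2  -6.2] s [-32.9  31.9]
72 130 r [-51.8 -25.   -5.7] s [-32.9  32.4]
84 35 r [-9.  -6.6 -4.5] s [-29.7  31.9]
96 28 r [-10.4  -8.3  -5.4] s [-30.5  31.5]
108 35 r [-9.6 -7.9 -5.5] s [-30.2  34.7]
120 24 r [-9.7 -7.5 -5.1] s [-35.9  31.9]
132 30 r [-16.5  -8.9  -6.5] s [-35.2  31.3]
144 42 r [-17.   -9.5  -6.8] s [-33.8  30.9]
156 37 r [-12.6  -9.5  -5.7] s [-30.   32.7]
168 12 r [-12.4  -9.4  -6.6] s [-6.3 10.4]
180 13 r [-29.9 -25.1  -7.9] s [-9.8 10.8]
192 29 r [-32.  -28.8 -14.4] s [-9.6 13.3]
204 26 r [-31.4 -28.  -12.9] s [-11.2  12.1]
216 35 r [-31.7 -23.4 -13.9] s [-10.2  11.8]
side dr 3.0
side cup 17.125
```

View pics/f.png

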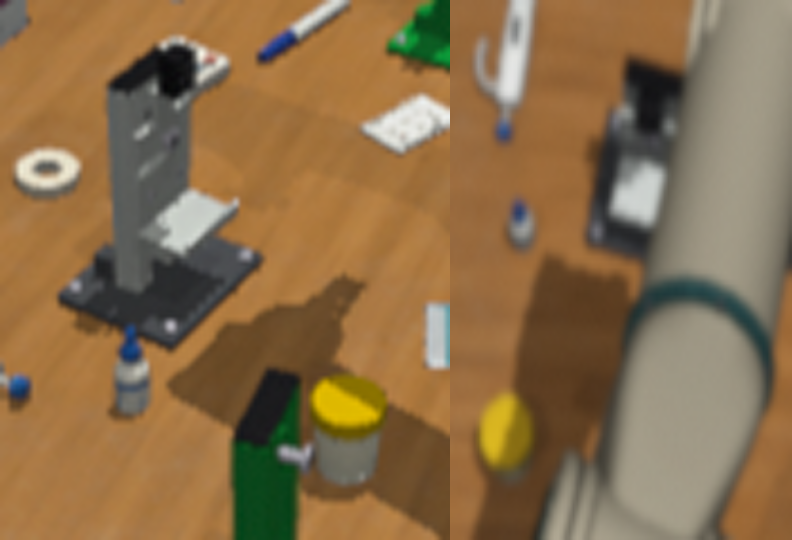

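The last picture shows the bracket hanging level and centred on the pin. The dropper is at its original pixels. The cup also stands as before; its pixel difference comes from the arm's shadow. The arm is clear, so I'm handing in.

```bash
python3 - <<'E'
from cell import *
from h import *
I,W=cloud("side7");w=W[246:274,268:290].reshape(-1,3);w=w[(w[:,2]>58)&(w[:,2]<66)];print("cup lid",w.mean(0).round(1))
I,W=cloud("side0");w=W[246:274,268:290].reshape(-1,3);w=w[(w[:,2]>58)&(w[:,2]<66)];print("cup lid before",w.mean(0).round(1))
print(finish_job())
E
```

```text
cup lid [371.7   2.4  62.3]
cup lid before [372.3   2.8  62.3]
the job is handed in; nothing more can be done
None
```

The bracket shelf is hanging on the grey stand's pin, released, with the arm clear; I handed the job in at about 17 s of the 56 s allowed.

**What I did:**
- I gripped the bracket by its black block and felt for the pin head with the underside from above. Contact came at about 149.8 mm, which puts the pin axis at about 140.8 mm.
- I slid the slot over the pin from the -y side until the blind end touched, at about 5 N. Then I centred it, let it down 12 mm onto the pin, let go and withdrew upwards.
- Contact with the stand was about 8 N at most.

**Last checks:**
- **Seating:** the seat contact came exactly where the felt pin height predicted it.
- **Hanging:** the side camera showed the bracket centred on the pin to within about 1 mm, with its plate between the face and the head. It leans about 1–2° forward.
- **Other objects:** the dropper and cup had not moved. The cup's image changed only because of the arm's shadow; its lid measures within 0.7 mm of where it was.
- **Top view:** the arm covered part of it, so that view confirmed the result only partly.
- **Pin height by camera:** the first camera estimates disagreed with touch (about 144–147 mm against 140.8 mm). About 2 mm of that was a depth offset in the side camera. I relied on touch.

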